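# Refit the shaft clip of a conveyor bearing unit

### The job

Unlock the bayonet cover on the bearing unit by giving it a quarter turn counter-clockwise (seen from above), lift it off the shaft, and stand it upright, handle up, on the black rubber mat without dropping it. Then press the loose steel spring clip sideways, mouth first, into the shaft's groove until it snaps fully home, let go, and leave the other things on the bench where they are.

Things in the scene. Friction and masses are not known exactly. Their poses are not given: they have to be found in the camera images.
- unit: Fixed bearing unit: grey slab 260 x 220 mm (its x, y), 30 mm high, flat top; origin under its centre. An upright steel shaft stands on the top, 50 mm along +x: first a groove (16 mm diameter, 10.5 mm high, directly on the top), then a head (24 mm diameter) up to 34 mm above the top. Two lugs, 9 mm wide, stick out of the head along +x and -x to 19 mm from the axis, 22 to 30 mm above the top.
- groove (a point): Point on the shaft's axis, half-way up the groove (5.25 mm above the unit's top, 35 mm above the bench); axes as the unit's. The clip can enter the groove from any side.
- cover_center (a point): Loose aluminium bayonet cover, 0.14 kg, over the shaft: cup 52 mm across, 41 mm high, open below, with a handle bar on top 46 mm long (its x), 12 mm thick (y), 27 mm high. Point: on its axis, 34 mm above its rim. Locked with the bar across the unit's x; turned 90 degrees counter-clockwise (bar along the unit's x, within 25 degrees) it lifts straight off; clear after 34 mm. Turns easily, to a stop.
- clip_heel (a point): Loose steel spring clip, 57 g, U-shaped, 8 mm thick, flat on the unit's top, its mouth (+x) roughly towards the shaft. Point: centre of its solid heel, half-way up. The heel is 17.5 mm long (x), 36 mm wide (y); its flat back face lies 8.75 mm behind the point. Two sprung jaws, 33 mm wide overall, run forward and end 33 mm ahead of the point.
- clip_seat (a point): Where the shaft's axis lies when the clip is seated: on the same clip, 17.25 mm ahead of the heel point, half-way up; axes as the clip's. The throat between the jaws is 12 mm wide, 7 mm ahead of this point; a push of about 10 N snaps it over the groove. It catches the shaft when within about 3 mm of centre sideways.
- mat: Black rubber mat fixed on the bench, 170 x 170 mm, 4 mm thick; origin at the centre of its underside. It lies to the left or the right of the unit.
- bin: Fixed grey open bin with small parts, 150 x 150 mm, 45 mm high, on the other side of the unit from the mat; origin under its centre.
- spacer: Bystander: loose steel ring 34 mm across, 12 mm high, on the unit's top near its far left corner; origin at the centre of its underside.
- bolt: Bystander: loose bolt standing on its head, 22 mm across, 38 mm high, on the unit's top near its far right corner; origin at the centre of its underside.
- driver: Bystander: screwdriver about 200 mm long lying on the bench, far right of the unit; origin near its middle.
- oil: Bystander: white bottle 48 mm across, 130 mm high, standing on the bench; origin under its centre.
- grab: Bystander: detached gripper module standing on its round flange, 72 mm across, 115 mm high; origin under its centre.
- mug: Bystander: white mug, 76 mm across, 90 mm high; origin under its centre.
Not all that is in view belongs to the job. Leave any blue or yellow look-alike of the part that bears cover_center alone.

How it is judged:
By the outcome, as a careful person would: the job done as asked, in the order asked, and still so for the second after the job is handed in, with the robot touching nothing.
It also fails if it takes over 72 s, if anything falls off the work surface, if the arm or the gripper's body presses on something with over 40 N, if the wrist force passes 120 N, or if a joint passes its speed limit or range.

### The arm

A 6-joint arm with a two-finger parallel gripper is mounted at the origin on the work surface. World frame = base frame: x ahead of the robot, y to its left, z up, the work surface at z = 0. Lengths are in m, angles in degrees, forces in N, time in s.
With the tool pointing down it reaches from about 0.3 to 0.75 m from the base axis. Payload 8.5 kg.
Tool frame: the origin (TCP) lies on the centre line of the jaws, within the pads' length; the fingertips stand 22 mm ahead of it and the grasp point (between the pads) lies 3 mm ahead of it (env.tip_reach is the distance from the TCP to the fingertips, in m); y points along the fingers, z is the direction in which the jaws open and shut, and the axes are right-handed (so a half turn about y gives the same grasp; the last joint's range is limited). The gripper opens to 85 mm and grips with 20 to 120 N. Pads are 22 mm wide; open, the fingers measure 114 mm over their backs; the gripper's body (76 mm by 85 mm) begins 54 mm behind the grasp point. The pads swing forward as they close: fully open they stand 13 mm farther back than shut.
Start: joints at [52.122, 21.807, 74.336, -0, 83.858, -12.336], TCP at [0.237, 0.496, 0.253] pointing down, gripper open.
Joint ranges: [-178.18, 178.18], [-50.72, 133.34], [12.68, 142.11], [-81.47, 261.47], [9.98, 163.14], [-165.26, 165.26]. Speed limits (degrees/s): [136.94, 136.94, 180, 180, 180, 180].

### API

Orientations are given as a 3x3 rotation matrix whose columns are the frame's x, y, z axes.
In Python, from rig import env, get_image gives the robot as it stands. The module is installed in compiled form; this text tells all that it offers.
- The arm moves only by the tool carry_out, never from a script. Its argument "targets" is a list that holds one entry, the list of rows, each a list of 7 numbers: the closure, from 0 (fully open) to 1 (shut), then the shift along the world's x, y, z in mm, then the turn, a rotation vector about the world's x, y, z in degrees. In form: [[[claw, dx, dy, dz, ax, ay, az], ...]]. A call has 1 to 20 rows; each row is the pose to reach, as a shift and turn from the pose commanded when the call began; what a row does not reach only later rows make up. A row lasts 1/12 s, in which the tool goes at most 41.7 mm and 7.16 degrees, less where a joint would pass 70% of its speed; a pose out of reach is approached as far as the arm can. A call with a gripper value outside its range is refused whole. The fingers move at their own pace and stop on an object; "squeeze" is the grip in N (left out, the last holds). Time passes only in rows, so rows that repeat a pose let the fingers close. It gives the time, the measured TCP pose, the force and the opening at its end, in the units of the state.
- env.observe(): the state, without advancing time (a new reading comes with each control period).
- get_image(name): name is "scene" or "side" or "wrist"; returns a dict with "img" (480x640x3 uint8, red, green, blue), "fx", "fy", "cx", "cy" (pixels), "rvec" (rotation vector, rad) and "tvec" (3), from world to camera coordinates, as OpenCV has them. Camera axes: x right, y down, z forward; pixel columns grow to the right and rows downward; lengths in m; the calibration is good to about 2 mm. A picture is of the moment at which its call begins. There is no depth.
- env.close_job(): hands the job in, once; it reports no verdict.
The state is a dict: "time_s": time; "q": joint angles; "qvel": joint speeds; "joint_efforts": joint torques, N m; "position": TCP position; "tool_rot": TCP orientation; "ft_force": force on the tool from outside, world axes, zero at the start; "wrist_torque": the same for the moment, N m; "grip_width": finger opening in m.
Only numpy, scipy, OpenCV 4.12 (cv2) and the standard library are available. Lean on these libraries where they do the work, as an engineer would, in place of code of your own. Each camera call takes 0.05 s, during which the arm holds its last target.

## Working session

There is one attempt and no reset: what is moved stays moved. The work goes in short steps, Python scripts to look and compute and a tool call to move; the robot and the scene stay as the last step left them, time stands still between calls to the robot, and variables do not carry over. Pictures are saved under pics/ and viewed, and the job is handed in when it is done.

Besides the shell and the picture viewer there is one more tool, called after "Call:" in YAML: its name, and indented under it one key for each argument. carry_out: Moves the arm, as the interface text tells. Its arguments: {"type":"object","properties":{"targets":{"type":"array"},"squeeze":{"type":"number"}},"required":["targets"]}

```bash
mkdir -p pics
cat > h.py <<'E'
import numpy as np, cv2
from rig import env, get_image
def snap(n,f):
    d=get_image(n); cv2.imwrite(f'pics/{f}.png',cv2.cvtColor(d['img'],cv2.COLOR_RGB2BGR)); np.save(f'pics/{f}.npy',d,allow_pickle=True); return d
def load(f): return np.load(f'pics/{f}.npy',allow_pickle=True).item()
def cam(d):
    R=cv2.Rodrigues(np.array(d['rvec'],float))[0]; t=np.array(d['tvec'],float).ravel(); return R,t
def ray(d,u,v,z):
    R,t=cam(d); c=-R.T@t; r=R.T@np.array([(u-d['cx'])/d['fx'],(v-d['cy'])/d['fy'],1]); return c+r*(z-c[2])/r[2]
def proj(d,p):
    R,t=cam(d); q=R@np.array(p,float)+t; return np.array([d['cx']+d['fx']*q[0]/q[2],d['cy']+d['fy']*q[1]/q[2]])
def crop(f,u0,v0,u1,v1,s,o):
    im=cv2.imread(f'pics/{f}.png')[v0:v1,u0:u1]; cv2.imwrite(f'pics/{o}.png',cv2.resize(im,None,fx=s,fy=s,interpolation=cv2.INTER_CUBIC))
E
python3 - <<'E'
from h import *
for n in ['scene','side','wrist']:
    d=snap(n,n+'0'); R,t=cam(d); print(n,-R.T@t,d['fx'],R[2])
o=env.observe(); print(o, env.tip_reach)
E
```

```text
scene [ 1.26111821 -0.50642751  0.83486442] 517.4799594985238 [-0.5790942   0.45513268 -0.67639054]
side [-0.32002708 -0.86885735  1.00871418] 613.0312786970252 [ 0.58610756  0.56185923 -0.58377404]
wrist [0.17521686 0.52628733 0.37284564] 385.9792954080566 [ 0.24300191 -0.11809314 -0.96281051]
{'time_s': 0.15, 'q': array([ 5.21226284e+01,  2.18328412e+01,  7.43715887e+01,  4.99164865e-04,
        8.38578956e+01, -1.23365404e+01]), 'qvel': array([ 0.05500763, -0.15224085, -0.14833596,  0.0033733 ,  0.02822115,
        0.05840848]), 'joint_efforts': array([ 3.72231763e-03, -4.48622203e+01, -2.31342620e+01, -1.05748124e-04,
        3.81868376e-03, -1.00989152e-05]), 'position': array([0.23702056, 0.49609416, 0.25286564]), 'tool_rot': array([[ 9.02277771e-01, -6.74709376e-04,  4.31154692e-01],
       [-4.31155153e-01, -8.53300685e-04,  9.02277400e-01],
       [-2.40870427e-04, -9.99999408e-01, -1.06081866e-03]]), 'ft_force': array([-0.47777395, -0.20522913,  0.1977573 ]), 'wrist_torque': array([ 0.03761943, -0.00313997,  0.06047111]), 'grip_width': 0.08557812794775896} 0.022
```

View pics/scene0.png

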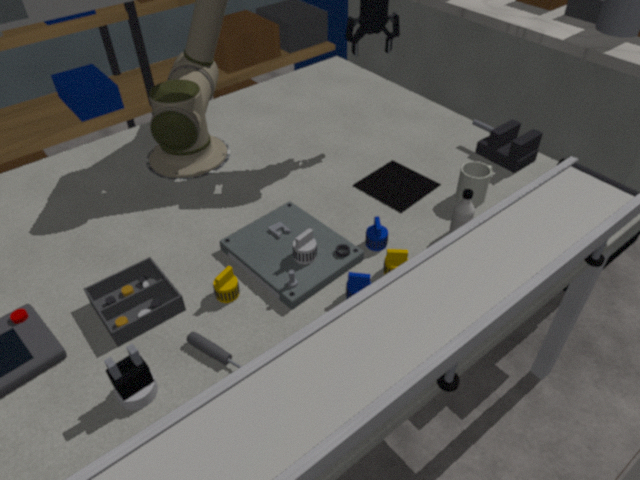

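View pics/side0.png

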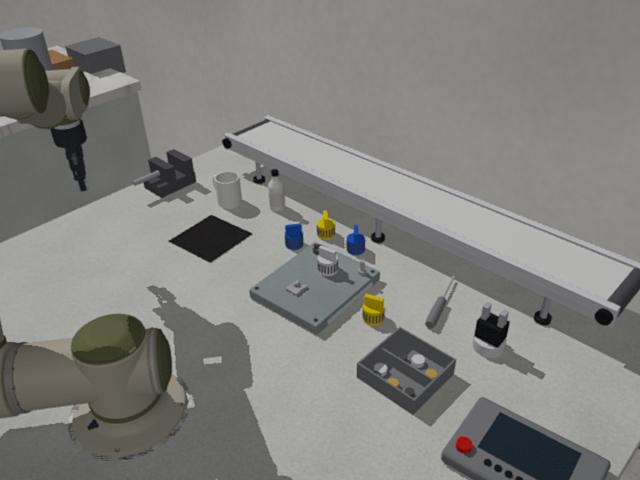

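View pics/wrist0.png

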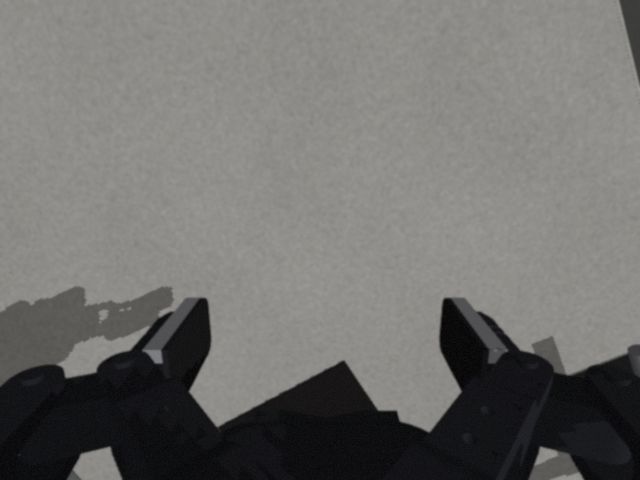

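Scene picture: the grey cover on the unit is at (304,247), the clip at (278,230) and the mat at (396,186). The look-alikes are blue at (376,234) and (358,285), and yellow at (396,260) and (227,285). Only the grey aluminium one on the slab fits, so I'll confirm it in an enlarged crop.

Run:
```python
from h import *
crop('scene0',210,190,380,310,4.7,'sc1'); crop('side0',240,205,390,335,4.6,'sd1')
```

```text
(no output)
```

View pics/sc1.png

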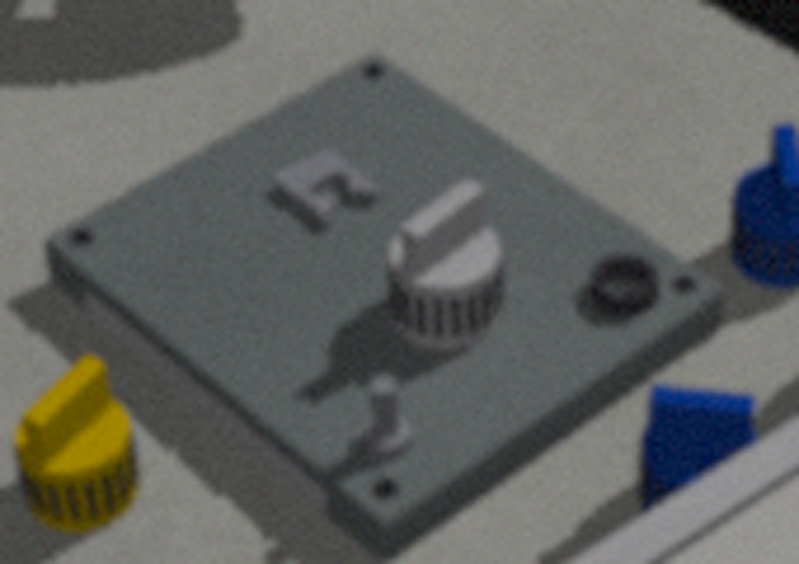

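View pics/sd1.png

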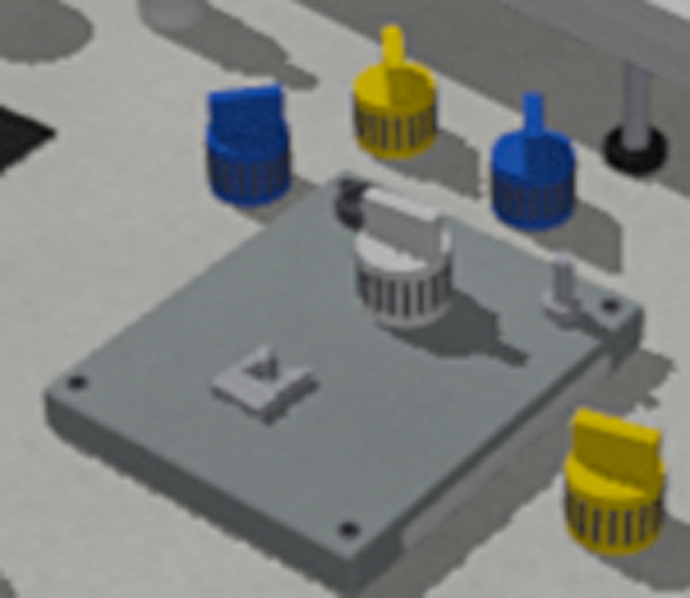

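Run:
```python
from h import *
A=load('scene0');B=load('side0')
fs=lambda p:(210+p[0]/4.7,190+p[1]/4.7); fd=lambda p:(240+p[0]/4.6,205+p[1]/4.6)
hs=[ray(A,*fs(p),.03) for p in [(374,70),(82,236),(385,489),(684,286)]]
hd=[ray(B,*fd(p),.03) for p in [(77,383),(349,529),(611,305),(350,188)]]
np.set_printoptions(precision=4,suppress=True)
for h in (hs,hd):
    h=np.array(h)[:,:2]; print(h,h.mean(0)); v=(h[2]+h[3]-h[0]-h[1])/2; w=(h[0]+h[3]-h[1]-h[2])/2
    print('yaw',np.degrees(np.arctan2(v[1],v[0])),np.degrees(np.arctan2(-w[0],w[1])),np.linalg.norm(v),np.linalg.norm(w))
    c=h.mean(0); u=v/np.linalg.norm(v); print('shaft',c+.05*u)
# mat
for d,roi in((A,(340,140,460,230)),(B,(150,200,260,270))):
    g=d['img'].max(2); m=np.zeros_like(g); x0,y0,x1,y1=roi; m[y0:y1,x0:x1]=(g[y0:y1,x0:x1]<40)*255
    cs=max(cv2.findContours(m,0,2)[0],key=cv2.contourArea)
    q=np.array([ray(d,*p[0].astype(float),.004) for p in cs])[:,:2].astype(np.float32)
    print('mat',cv2.minAreaRect(q))
```

```text
[[ 0.415   0.0674]
 [ 0.4286 -0.122 ]
 [ 0.658  -0.1063]
 [ 0.6451  0.0826]] [ 0.5367 -0.0196]
yaw 3.8428992227195846 4.012603874028819 0.2302851028519021 0.18958775790834614
shaft [ 0.5866 -0.0162]
[[ 0.4154  0.0685]
 [ 0.4301 -0.1212]
 [ 0.6604 -0.1042]
 [ 0.6445  0.0819]] [ 0.5376 -0.0187]
yaw 3.793456336227007 4.65473639891796 0.23021708165298668 0.18849990871393454
shaft [ 0.5875 -0.0154]
mat ((0.5011395812034607, 0.3590075373649597), (0.16327691078186035, 0.16596315801143646), 5.714749336242676)
mat ((0.49996134638786316, 0.364249050617218), (0.16514155268669128, 0.16562236845493317), 5.740447521209717)
```

Confirmed: the grey cover is on the slab, bar across the unit's x. Moving the wrist camera over the unit, pre-aligned for the bar.

Call:
carry_out:
  targets:
    - [[0, 333, -516, 0, 0, 0, -60.5], [0, 333, -516, 0, 0, 0, -60.5], [0, 333, -516, 0, 0, 0, -60.5], [0, 333, -516, 0, 0, 0, -60.5], [0, 333, -516, 0, 0, 0, -60.5], [0, 333, -516, 0, 0, 0, -60.5], [0, 333, -516, 0, 0, 0, -60.5], [0, 333, -516, 0, 0, 0, -60.5], [0, 333, -516, 0, 0, 0, -60.5], [0, 333, -516, 0, 0, 0, -60.5], [0, 333, -516, 0, 0, 0, -60.5], [0, 333, -516, 0, 0, 0, -60.5], [0, 333, -516, 0, 0, 0, -60.5], [0, 333, -516, 0, 0, 0, -60.5], [0, 333, -516, 0, 0, 0, -60.5], [0, 333, -516, 0, 0, 0, -60.5], [0, 333, -516, 0, 0, 0, -60.5], [0, 333, -516, 0, 0, 0, -60.5], [0, 333, -516, 0, 0, 0, -60.5], [0, 333, -516, 0, 0, 0, -60.5]]

```text
time_s: 1.82
position: [0.5697, -0.0186, 0.2536]
tool_rot: [[0.071, 0.0, 0.998], [-0.998, 0.0, 0.071], [-0.0, -1.0, 0.0]]
ft_force: [-0.3, -0.5, -0.6]
grip_width: 0.0853
```

Run:
```python
from h import *
d=snap('wrist','w1'); o=env.observe(); print(o['time_s'],o['position'],o['tool_rot'],o['q'],o['ft_force'])
```

```text
1.8667 [ 0.56973697 -0.01871635  0.25365094] [[ 7.04849255e-02  2.70295548e-04  9.97512808e-01]
 [-9.97512845e-01  1.79043134e-05  7.04849233e-02]
 [ 1.19197901e-06 -9.99999963e-01  2.70885265e-04]] [-1.37788413e+01  2.38189991e+01  7.10329462e+01  4.70183600e-03
  8.51332579e+01 -1.78210798e+01] [-0.56574069 -0.54478744  1.11824805]
```

View pics/w1.png

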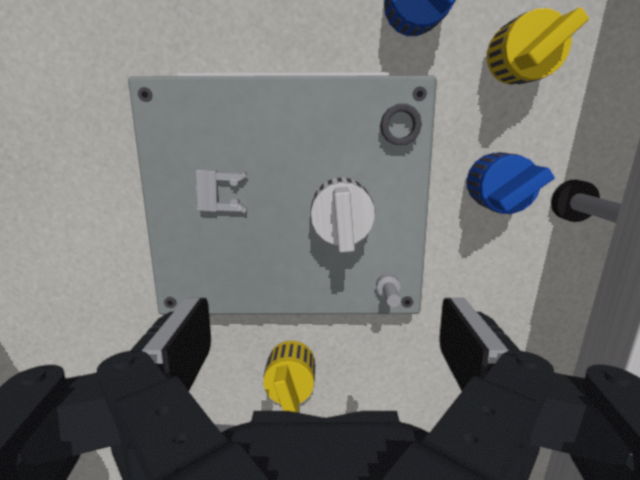

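Wrist view: cover bar at (344,220), clip at (220,192) with its mouth to the right, and plate holes at (145,95), (419,94), (407,302) and (170,302). Measuring now.

Run:
```python
from h import *
crop('w1',185,150,265,235,8,'w1clip'); crop('w1',295,165,395,265,6,'w1cov')
d=load('w1'); np.set_printoptions(precision=4,suppress=True)
R,t=cam(d);print(-R.T@t)
h=np.array([ray(d,*p,.03)[:2] for p in [(145,95),(170,302),(407,302),(419.5,94)]])
print(h,h.mean(0)); v=(h[2]+h[3]-h[0]-h[1])/2; w=(h[0]+h[3]-h[1]-h[2])/2
print('yaw',np.degrees(np.arctan2(v[1],v[0])),np.degrees(np.arctan2(-w[0],w[1])),np.linalg.norm(v),np.linalg.norm(w))
print('shaft',h.mean(0)+.05*v/np.linalg.norm(v))
```

```text
[0.5647 0.0502 0.3737]
[[ 0.4125  0.0662]
 [ 0.4263 -0.1225]
 [ 0.6559 -0.1063]
 [ 0.6419  0.0833]] [ 0.5342 -0.0198]
yaw 4.158981935011042 4.198023598136595 0.2301173558519368 0.18967825120470927
shaft [ 0.584  -0.0162]
```

View pics/w1clip.png

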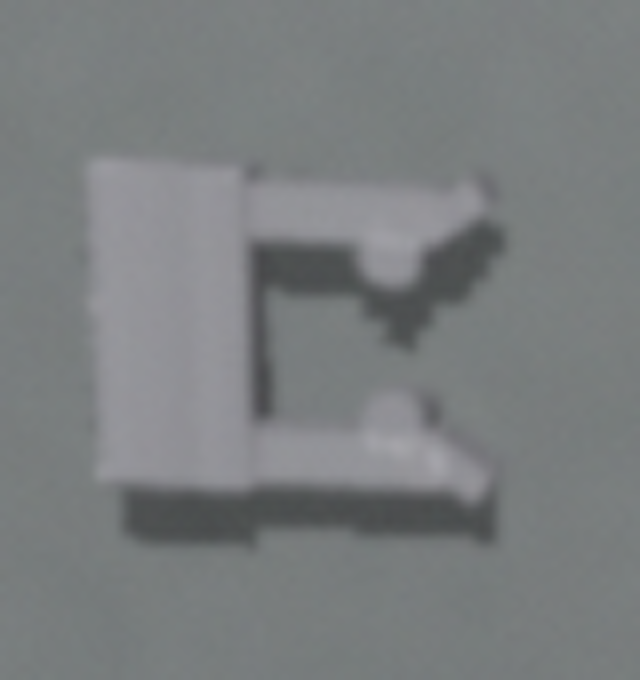

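View pics/w1cov.png

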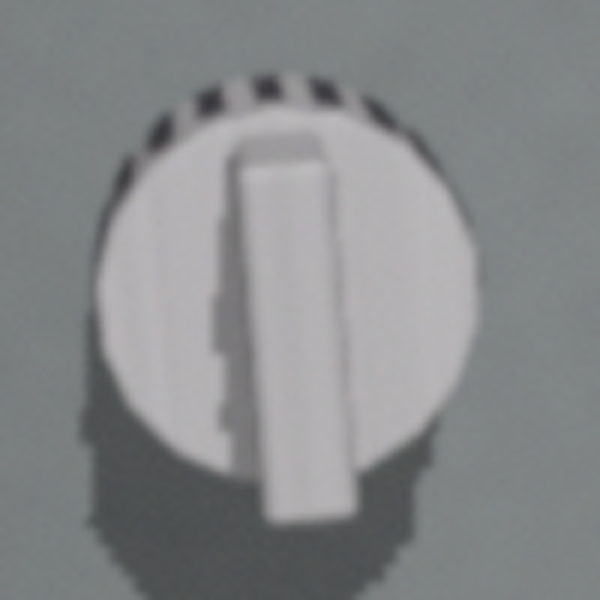

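Run:
```python
from h import *
np.set_printoptions(precision=4,suppress=True)
d=load('w1'); A=load('scene0'); B=load('side0')
f=lambda p:(295+p[0]/6,165+p[1]/6)
for z in(.098,):
    b=np.array([ray(d,*f(p),z)[:2] for p in [(243,160),(328,160),(357,517),(268,522)]])
    v=(b[0]+b[1]-b[2]-b[3])/2; print(z,b.mean(0),np.linalg.norm(v),np.degrees(np.arctan2(v[1],v[0])), np.linalg.norm(b[0]-b[1]))
# cup top circle
print('cup L/R', ray(d,*f((97,290)),.071),ray(d,*f((477,290)),.071), 'topbot',ray(d,*f((290,108)),.071),ray(d,*f((290,482)),.071))
# scene/side bar top corners
fs=lambda p:(210+p[0]/4.7,190+p[1]/4.7); fd=lambda p:(240+p[0]/4.6,205+p[1]/4.6)
print('scene bar mid',(ray(A,*fs((403,232)),.098)+ray(A,*fs((480,186)),.098))/2)
print('side bar mid',(ray(B,*fd((363,192)),.098)+ray(B,*fd((440,222)),.098))/2)
# clip
g=lambda p:(185+p[0]/8,150+p[1]/8)
c=np.array([ray(d,*g(p),.038)[:2] for p in [(90,160),(97,483),(252,488),(243,165)]])
print('clip',c,c.mean(0)); x=(c[2]+c[3]-c[0]-c[1])/2;y=(c[0]+c[3]-c[1]-c[2])/2
print(np.linalg.norm(x),np.linalg.norm(y),np.degrees(np.arctan2(x[1],x[0])),np.degrees(np.arctan2(-y[0],y[1])))
j=np.array([ray(d,*g(p),.038)[:2] for p in [(488,185),(490,490)]]); print('tips',j,j.mean(0)-c.mean(0),np.degrees(np.arctan2(*(j.mean(0)-c.mean(0))[::-1])))
```

```text
0.098 [ 0.5841 -0.0151] 0.045374635007312994 99.04175922287732 0.010177067415592106
cup L/R [ 0.5585 -0.0161  0.071 ] [ 0.6091 -0.0125  0.071 ] topbot [0.5822 0.01   0.071 ] [ 0.5864 -0.0409  0.071 ]
scene bar mid [ 0.5884 -0.0179  0.098 ]
side bar mid [ 0.5833 -0.0172  0.098 ]
clip [[ 0.4567  0.0078]
 [ 0.4568 -0.0278]
 [ 0.4739 -0.0271]
 [ 0.4732  0.0084]] [ 0.4652 -0.0097]
0.016790964285164543 0.03552877177240364 2.186574166710627 0.7171497617856449
tips [[ 0.4995  0.0081]
 [ 0.5003 -0.0255]] [0.0347 0.001 ] 1.6572247523445496
```

Cover axis is about (0.584, -0.016) and the bar top is at about z=0.098. Descending onto the bar.

Call:
carry_out:
  targets:
    - [[0.4, 14, 3, -40, 0, 0, 0], [0.4, 14, 3, -80, 0, 0, 0], [0.4, 14, 3, -100, 0, 0, 0], [0.4, 14, 3, -115, 0, 0, 0], [0.4, 14, 3, -125, 0, 0, 0], [0.4, 14, 3, -135, 0, 0, 0], [0.4, 14, 3, -142, 0, 0, 0], [0.4, 14, 3, -148, 0, 0, 0], [0.4, 14, 3, -152, 0, 0, 0], [0.4, 14, 3, -156, 0, 0, 0], [0.4, 14, 3, -156, 0, 0, 0], [0.4, 14, 3, -156, 0, 0, 0]]
  squeeze: 40

```text
time_s: 2.87
position: [0.5842, -0.0168, 0.0975]
tool_rot: [[0.069, 0.0, 0.998], [-0.998, -0.0, 0.069], [0.0, -1.0, 0.0]]
ft_force: [0.6, -0.8, -0.1]
grip_width: 0.0512
```

Run:
```python
from h import *
d=snap('wrist','w2'); snap('side','s2'); crop('s2',240,180,400,320,5,'s2c'); o=env.observe(); print(o['time_s'],o['position'],o['ft_force'],o['grip_width'])
```

```text
2.9667 [ 0.58434797 -0.01686013  0.09776376] [ 0.03100537 -1.12287867  0.53512419] 0.05113118947757934
```

View pics/w2.png

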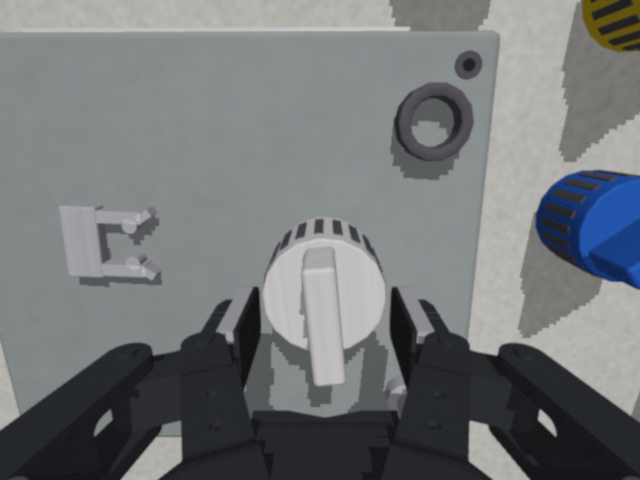

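View pics/s2c.png

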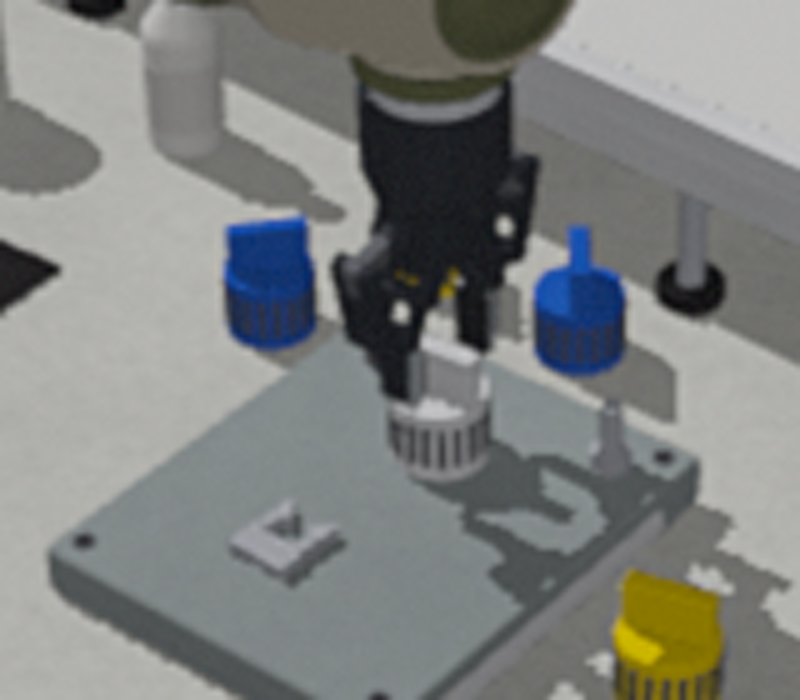

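The bar (325,315) sits centred between the open pads, just above the cup. Closing.

Call:
carry_out:
  targets:
    - [[0.7, 0, 0, 0, 0, 0, 0], [0.8, 0, 0, 0, 0, 0, 0], [1, 0, 0, 0, 0, 0, 0], [1, 0, 0, 0, 0, 0, 0], [1, 0, 0, 0, 0, 0, 0], [1, 0, 0, 0, 0, 0, 0], [1, 0, 0, 0, 0, 0, 0], [1, 0, 0, 0, 0, 0, 0]]
  squeeze: 50

```text
time_s: 3.63
position: [0.5843, -0.0168, 0.0976]
tool_rot: [[0.069, 0.001, 0.998], [-0.998, -0.0, 0.069], [0.0, -1.0, 0.001]]
ft_force: [-0.5, 0.7, 4.5]
grip_width: 0.0109
```

Call:
carry_out:
  targets:
    - [[1, 0, 0, 0, 0, 0, 5], [1, 0, 0, 0, 0, 0, 10], [1, 0, 0, 0, 0, 0, 15], [1, 0, 0, 0, 0, 0, 20], [1, 0, 0, 0, 0, 0, 25], [1, 0, 0, 0, 0, 0, 30], [1, 0, 0, 0, 0, 0, 35], [1, 0, 0, 0, 0, 0, 40], [1, 0, 0, 0, 0, 0, 45], [1, 0, 0, 0, 0, 0, 50], [1, 0, 0, 0, 0, 0, 55], [1, 0, 0, 0, 0, 0, 60], [1, 0, 0, 0, 0, 0, 65], [1, 0, 0, 0, 0, 0, 70], [1, 0, 0, 0, 0, 0, 75], [1, 0, 0, 0, 0, 0, 80], [1, 0, 0, 0, 0, 0, 84], [1, 0, 0, 0, 0, 0, 87], [1, 0, 0, 0, 0, 0, 88], [1, 0, 0, 0, 0, 0, 88]]

```text
time_s: 5.3
position: [0.5844, -0.0169, 0.0976]
tool_rot: [[0.999, 0.001, -0.034], [0.034, -0.0, 0.999], [0.001, -1.0, -0.0]]
ft_force: [-0.1, -0.5, 4.5]
grip_width: 0.0111
```

Run:
```python
from h import *
d=snap('wrist','w3'); o=env.observe(); print(o['time_s'],o['position'],o['ft_force'],o['wrist_torque'],o['grip_width'],o['q'])
```

```text
5.35 [ 0.58441565 -0.01689198  0.09760029] [-0.50751928 -0.20072356  3.97774103] [ 0.00958044 -0.14020371  0.05511155] 0.010560571017103134 [-1.32471385e+01  3.38675894e+01  8.14179720e+01 -6.08730760e-03
  6.46591185e+01 -1.05131981e+02]
```

View pics/w3.png

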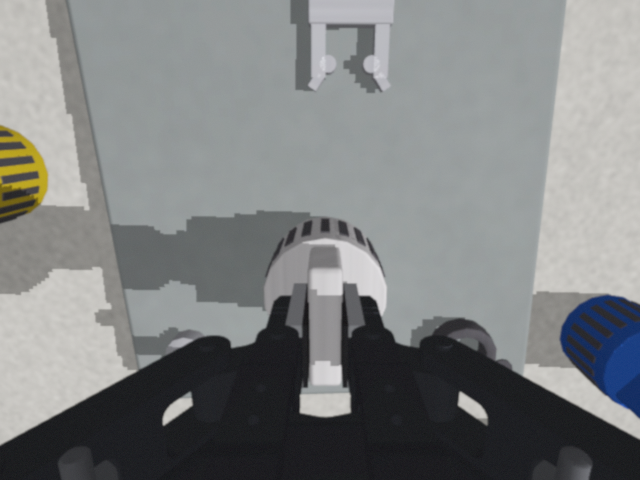

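The bar now runs along the unit's x, held squarely. Lifting straight up slowly.

Call:
carry_out:
  targets:
    - [[1, 0, 0, 3, 0, 0, 0], [1, 0, 0, 6, 0, 0, 0], [1, 0, 0, 10, 0, 0, 0], [1, 0, 0, 15, 0, 0, 0], [1, 0, 0, 20, 0, 0, 0], [1, 0, 0, 25, 0, 0, 0], [1, 0, 0, 30, 0, 0, 0], [1, 0, 0, 35, 0, 0, 0], [1, 0, 0, 40, 0, 0, 0], [1, 0, 0, 50, 0, 0, 0], [1, 0, 0, 65, 0, 0, 0], [1, 0, 0, 80, 0, 0, 0], [1, 0, 0, 80, 0, 0, 0]]

```text
time_s: 6.43
position: [0.5853, -0.017, 0.1807]
tool_rot: [[0.999, 0.006, -0.034], [0.034, -0.001, 0.999], [0.005, -1.0, -0.001]]
ft_force: [0.1, -0.2, -1.0]
grip_width: 0.0111
```

Run:
```python
from h import *
d=snap('wrist','w4'); d=snap('side','s4'); crop('s4',240,120,400,320,3.5,'s4c');o=env.observe(); print(o['time_s'],o['position'],o['ft_force'],o['grip_width'])
```

```text
6.5333 [ 0.58414656 -0.01677112  0.17762951] [-0.23027097 -1.26612728 -2.59254278] 0.010843760963962031
```

View pics/s4c.png

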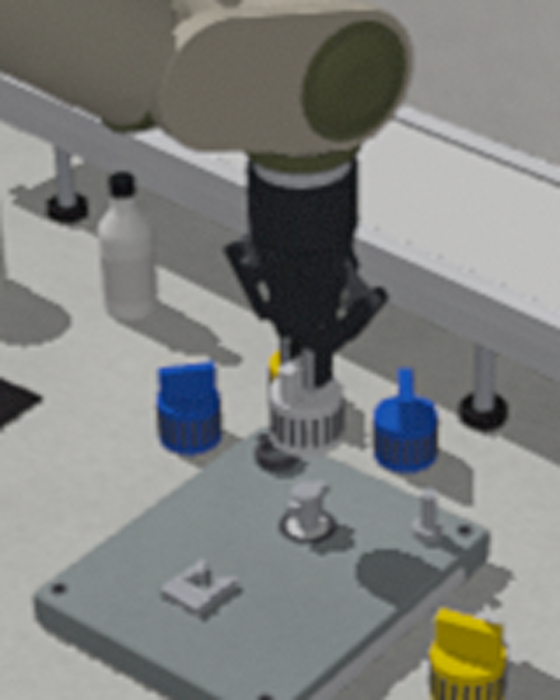

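View pics/w4.png

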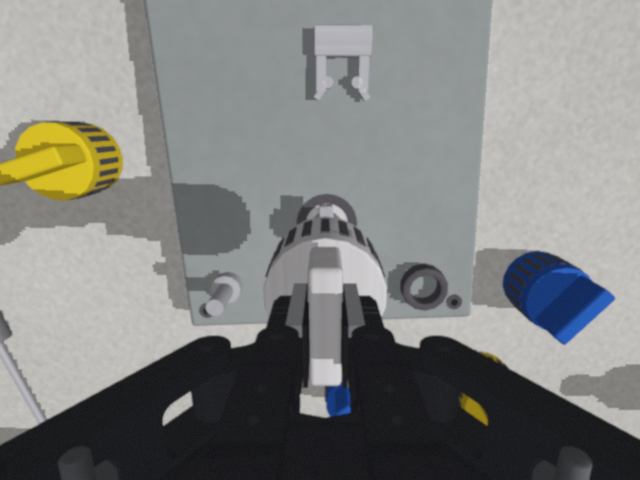

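The cover is clear and hanging upright. Checking where the mug and bottle stand relative to the mat before carrying it over.

Run:
```python
from h import *
A=load('scene0');B=load('side0')
print('bottle base',ray(A,461,240,0),ray(B,278,209,0),'mug base',ray(A,470,203,0),ray(B,229,207,0))
```

```text
bottle base [0.7546726 0.3232038 0.       ] [0.73647077 0.33183992 0.        ] mug base [0.67686457 0.45251881 0.        ] [0.64393625 0.45442818 0.        ]
```

Call:
carry_out:
  targets:
    - [[1, 0, 10, 15, 0, 0, 0], [1, -8, 35, 20, 0, 0, 0], [1, -16, 65, 20, 0, 0, 0], [1, -24, 95, 20, 0, 0, 0], [1, -32, 125, 20, 0, 0, 0], [1, -40, 155, 20, 0, 0, 0], [1, -47, 185, 20, 0, 0, 0], [1, -55, 215, 20, 0, 0, 0], [1, -62, 245, 20, 0, 0, 0], [1, -70, 275, 20, 0, 0, 0], [1, -78, 305, 20, 0, 0, 0], [1, -85, 335, 15, 0, 0, 0], [1, -91, 360, 5, 0, 0, 0], [1, -94, 372, -15, 0, 0, 0], [1, -94, 372, -40, 0, 0, 0], [1, -94, 372, -65, 0, 0, 0], [1, -94, 372, -80, 0, 0, 0], [1, -94, 372, -88, 0, 0, 0], [1, -94, 372, -93, 0, 0, 0], [1, -94, 372, -93, 0, 0, 0]]

```text
time_s: 8.2
position: [0.4899, 0.355, 0.0834]
tool_rot: [[0.999, -0.001, -0.034], [0.034, -0.001, 0.999], [-0.001, -1.0, -0.001]]
ft_force: [-0.9, -0.1, -1.4]
grip_width: 0.0105
```

Run:
```python
from h import *
d=snap('side','s5'); crop('s5',130,100,330,280,4,'s5c');o=env.observe(); print(o['time_s'],o['position'],o['ft_force'],o['grip_width'])
```

```text
8.25 [0.49029957 0.35520513 0.0844325 ] [-0.66552888 -0.02027687 -0.72482011] 0.010819900973118388
```

View pics/s5c.png

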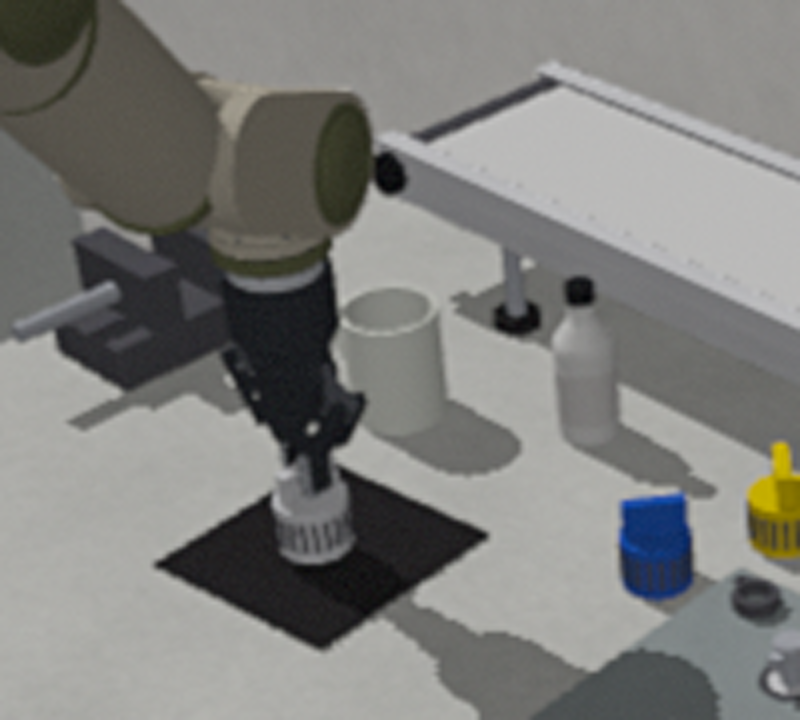

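Upright over the mat with about 12 mm to go. Lowering gently.

Call:
carry_out:
  targets:
    - [[1, 0, 0, -3, 0, 0, 0], [1, 0, 0, -6, 0, 0, 0], [1, 0, 0, -8, 0, 0, 0], [1, 0, 0, -9, 0, 0, 0], [1, 0, 0, -10, 0, 0, 0], [1, 0, 0, -11, 0, 0, 0], [1, 0, 0, -12, 0, 0, 0], [1, 0, 0, -12, 0, 0, 0], [1, 0, 0, -12, 0, 0, 0]]

```text
time_s: 9.0
position: [0.4901, 0.3552, 0.0723]
tool_rot: [[0.999, -0.0, -0.034], [0.034, -0.0, 0.999], [-0.0, -1.0, -0.0]]
ft_force: [0.9, 0.6, -1.6]
grip_width: 0.0109
```

Call:
carry_out:
  targets:
    - [[1, 0, 0, -0.5, 0, 0, 0], [1, 0, 0, -1, 0, 0, 0], [1, 0, 0, -1, 0, 0, 0], [1, 0, 0, -1, 0, 0, 0]]

```text
time_s: 9.33
position: [0.4902, 0.3553, 0.0716]
tool_rot: [[0.999, 0.0, -0.034], [0.034, 0.0, 0.999], [0.0, -1.0, 0.0]]
ft_force: [-1.7, -0.7, 2.1]
grip_width: 0.0108
```

Call:
carry_out:
  targets:
    - [[1, 0, 0, -0.5, 0, 0, 0], [1, 0, 0, -0.5, 0, 0, 0], [1, 0, 0, -0.5, 0, 0, 0]]

```text
time_s: 9.58
position: [0.4902, 0.3553, 0.0716]
tool_rot: [[0.999, 0.001, -0.034], [0.034, 0.0, 0.999], [0.001, -1.0, 0.0]]
ft_force: [-3.0, -0.0, 6.3]
grip_width: 0.0108
```

Contact: 6 N upward. Releasing.

Call:
carry_out:
  targets:
    - [[0.8, 0, 0, 0, 0, 0, 0], [0.7, 0, 0, 0, 0, 0, 0], [0.6, 0, 0, 0, 0, 0, 0], [0.6, 0, 0, 0, 0, 0, 0], [0.6, 0, 0, 0, 0, 0, 0], [0.6, 0, 0, 5, 0, 0, 0], [0.6, 0, 0, 12, 0, 0, 0], [0.6, 0, 0, 25, 0, 0, 0], [0.6, 0, 0, 45, 0, 0, 0], [0.6, 0, 0, 75, 0, 0, 0], [0.6, 0, 0, 105, 0, 0, 0], [0.6, 0, 0, 105, 0, 0, 0]]

```text
time_s: 10.58
position: [0.492, 0.3562, 0.1827]
tool_rot: [[0.999, 0.01, -0.034], [0.034, 0.005, 0.999], [0.01, -1.0, 0.004]]
ft_force: [-0.1, 0.8, 0.0]
grip_width: 0.0348
```

Run:
```python
from h import *
d=snap('side','s6'); crop('s6',130,100,330,280,4,'s6c');o=env.observe(); print(o['time_s'],o['position'],o['ft_force'],o['grip_width'])
```

```text
10.6333 [0.49120424 0.35579537 0.17967433] [ 0.37253237 -0.37387119 -0.47442527] 0.03431308557322168
```

View pics/s6c.png

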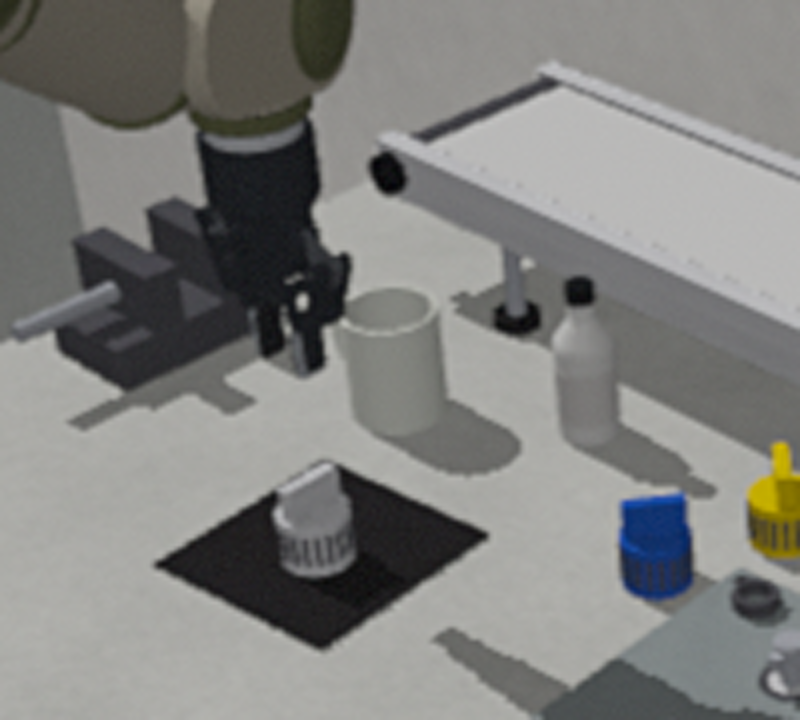

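The cover stands upright on the mat, handle up, at (315,520) in the crop. Now a look at clip and shaft from above.

Call:
carry_out:
  targets:
    - [[0.6, 95, -370, 10, 0, 0, 0], [0.6, 95, -370, 10, 0, 0, 0], [0.6, 95, -370, 10, 0, 0, 0], [0.6, 95, -370, 10, 0, 0, 0], [0.6, 95, -370, 10, 0, 0, 0], [0.6, 95, -370, 10, 0, 0, 0], [0.6, 95, -370, 10, 0, 0, 0], [0.6, 95, -370, 10, 0, 0, 0], [0.6, 95, -370, 10, 0, 0, 0], [0.6, 95, -370, 10, 0, 0, 0], [0.6, 95, -370, 10, 0, 0, 0], [0.6, 95, -370, 10, 0, 0, 0], [0.6, 95, -370, 10, 0, 0, 0], [0.6, 95, -370, 10, 0, 0, 0], [0.6, 95, -370, 10, 0, 0, 0], [0.6, 95, -370, 10, 0, 0, 0]]

```text
time_s: 11.97
position: [0.585, -0.0137, 0.1859]
tool_rot: [[0.999, 0.0, -0.036], [0.036, 0.0, 0.999], [0.0, -1.0, 0.0]]
ft_force: [-0.8, -0.3, 0.1]
grip_width: 0.0339
```

Run:
```python
from h import *
d=snap('wrist','w7'); o=env.observe(); print(o['time_s'],o['position'],o['ft_force'],o['grip_width'])
crop('w7',260,0,400,130,5.7,'w7clip');crop('w7',270,150,390,270,5,'w7sh')
```

```text
12.0167 [ 0.58502391 -0.01395299  0.18589505] [ 0.25455879  0.2479347  -0.29893194] 0.03411373278209225
```

View pics/w7.png

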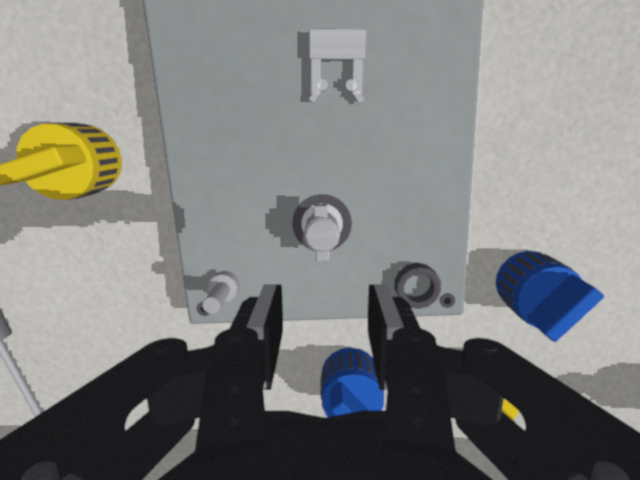

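View pics/w7clip.png

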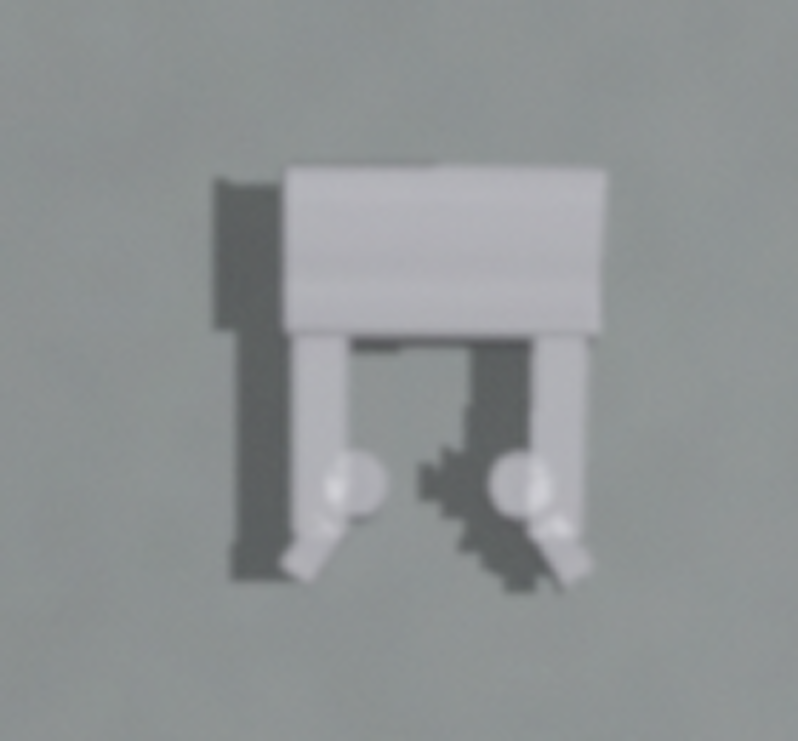

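View pics/w7sh.png

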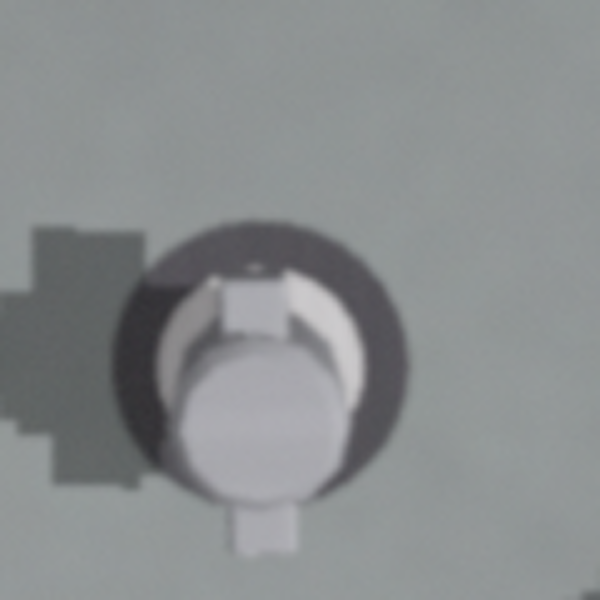

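Run:
```python
from h import *
np.set_printoptions(precision=4,suppress=True)
d=load('w7')
f=lambda p:(270+p[0]/5,150+p[1]/5)
print('shaft top',ray(d,*f((265,424)),.064),'ring',ray(d,*f((260.5,364)),.03), 'ring dia',ray(d,*f((408,364)),.03)-ray(d,*f((113,364)),.03))
print('lugs',[ray(d,*f(p),.06) for p in((252,279),(266,554))])
g=lambda p:(260+p[0]/5.7,p[1]/5.7)
c=np.array([ray(d,*g(p),.038)[:2] for p in [(605,170),(285,168),(286,331),(600,332)]])
x=(c[2]+c[3]-c[0]-c[1])/2;y=(c[0]+c[3]-c[1]-c[2])/2
print('clip',c,c.mean(0),np.linalg.norm(x),np.linalg.norm(y),np.degrees(np.arctan2(x[1],x[0])),np.degrees(np.arctan2(-y[0],y[1])))
j=np.array([ray(d,*g(p),.038)[:2] for p in [(592,572),(281,566)]]);v=j.mean(0)-c.mean(0);print('tips',j,v,np.degrees(np.arctan2(v[1],v[0])))
r=np.array([ray(d,*g(p),.038)[:2] for p in [(520,485),(357,485)]]);v=r.mean(0)-c.mean(0);print('rollers',r,v,np.degrees(np.arctan2(v[1],v[0])))
```

```text
shaft top [ 0.5831 -0.0145  0.064 ] ring [ 0.5833 -0.0153  0.03  ] ring dia [-0.0016  0.0433  0.    ]
lugs [array([ 0.5648, -0.0168,  0.06  ]), array([ 0.6023, -0.0137,  0.06  ])]
clip [[ 0.4561  0.008 ]
 [ 0.4571 -0.0272]
 [ 0.4736 -0.0266]
 [ 0.4724  0.0085]] [ 0.4648 -0.0093] 0.016424395329103475 0.035169853809462394 1.8068024306307364 1.8051814870780336
tips [[ 0.4978  0.0092]
 [ 0.4985 -0.0266]] [0.0333 0.0006] 1.1109739943224362
rollers [[ 0.4888  0.0004]
 [ 0.4894 -0.0181]] [0.0243 0.0005] 1.1065339441178843
```

Call:
carry_out:
  targets:
    - [[0.4, -40, 1, 0, 0, 0, 0], [0.4, -80, 3, 0, 0, 0, 0], [0.4, -124, 4.3, -10, 0, 0, -0.3], [0.4, -124, 4.3, -40, 0, 0, -0.3], [0.4, -124, 4.3, -70, 0, 0, -0.3], [0.4, -124, 4.3, -90, 0, 0, -0.3], [0.4, -124, 4.3, -102, 0, 0, -0.3], [0.4, -124, 4.3, -110, 0, 0, -0.3], [0.4, -124, 4.3, -110, 0, 0, -0.3], [0.4, -124, 4.3, -110, 0, 0, -0.3]]

```text
time_s: 12.85
position: [0.4614, -0.0104, 0.0761]
tool_rot: [[1.0, 0.0, -0.029], [0.029, -0.0, 1.0], [0.0, -1.0, -0.0]]
ft_force: [-0.1, 0.1, 0.3]
grip_width: 0.0511
```

Run:
```python
from h import *
d=snap('wrist','w8');snap('side','s8');crop('s8',240,200,400,340,5,'s8c'); o=env.observe(); print(o['time_s'],o['position'],o['ft_force'],o['grip_width'],env.tip_reach)
```

```text
12.95 [ 0.4616471  -0.01051685  0.07664503] [-0.48469388 -0.0967262   1.27054566] 0.05110148106703057 0.022
```

View pics/w8.png

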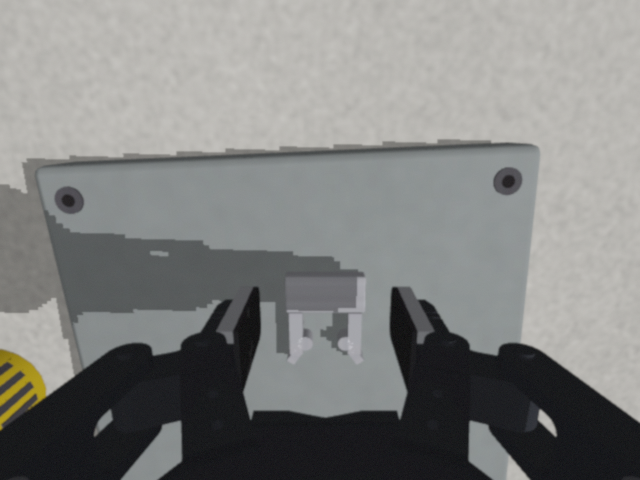

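View pics/s8c.png

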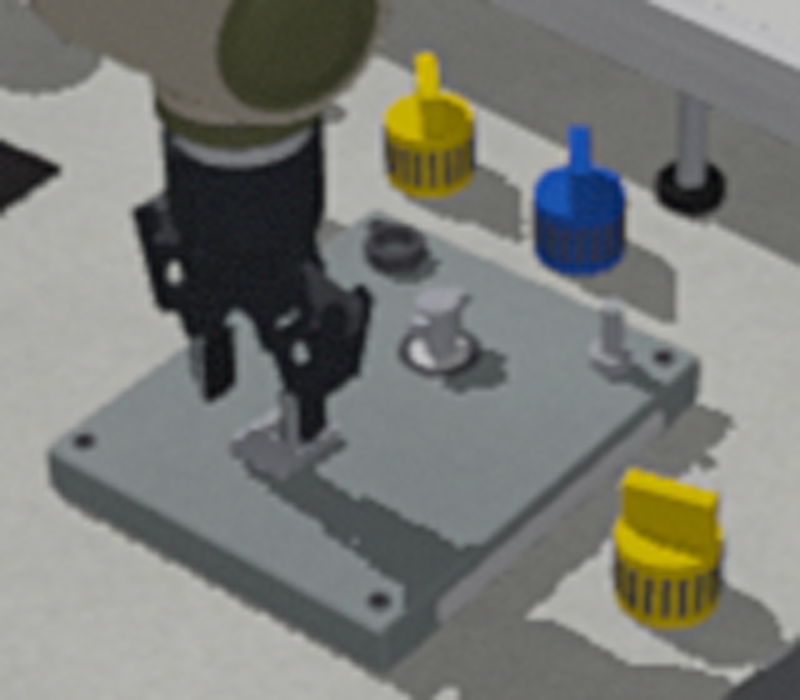

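The heel at (325,292) is centred between the pads. Lowering onto it.

Call:
carry_out:
  targets:
    - [[0.4, 0, 0, -7, 0, 0, 0], [0.4, 0, 0, -13, 0, 0, 0], [0.4, 0, 0, -17, 0, 0, 0], [0.4, 0, 0, -20, 0, 0, 0], [0.4, 0, 0, -21, 0, 0, 0], [0.4, 0, 0, -21, 0, 0, 0], [0.4, 0, 0, -21, 0, 0, 0]]

```text
time_s: 13.53
position: [0.4612, -0.0105, 0.0548]
tool_rot: [[1.0, -0.0, -0.029], [0.029, 0.0, 1.0], [-0.0, -1.0, 0.0]]
ft_force: [0.7, 0.8, -0.5]
grip_width: 0.0512
```

Run:
```python
from h import *
d=snap('wrist','w9');crop('w9',200,200,450,440,3,'w9c');snap('side','s9');crop('s9',260,240,340,310,9,'s9c'); o=env.observe(); print(o['time_s'],o['position'],o['ft_force'],o['grip_width'],env.tip_reach)
```

```text
13.6333 [ 0.46126175 -0.01050459  0.05498563] [ 0.57610517 -0.2740914  -0.24480109] 0.05118325985887796 0.022
```

View pics/w9c.png

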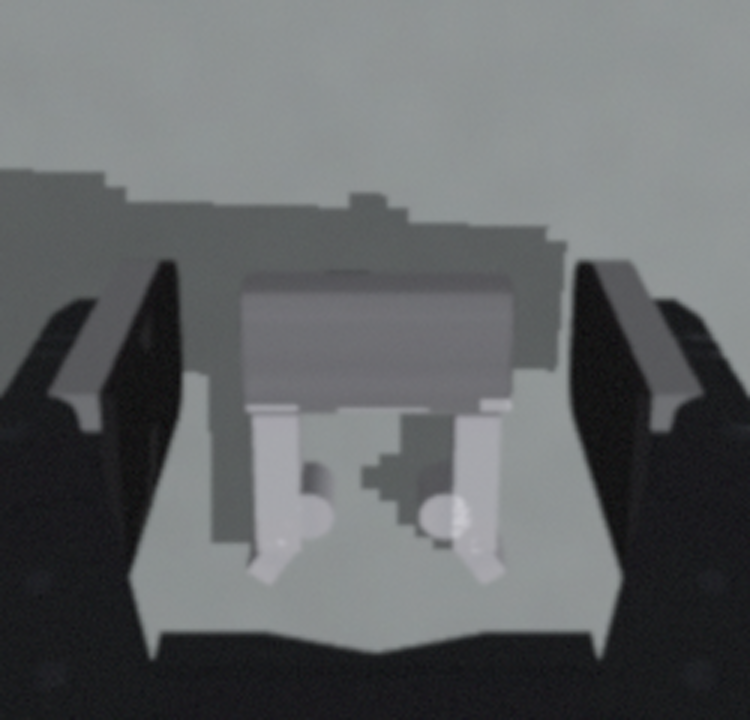

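View pics/s9c.png

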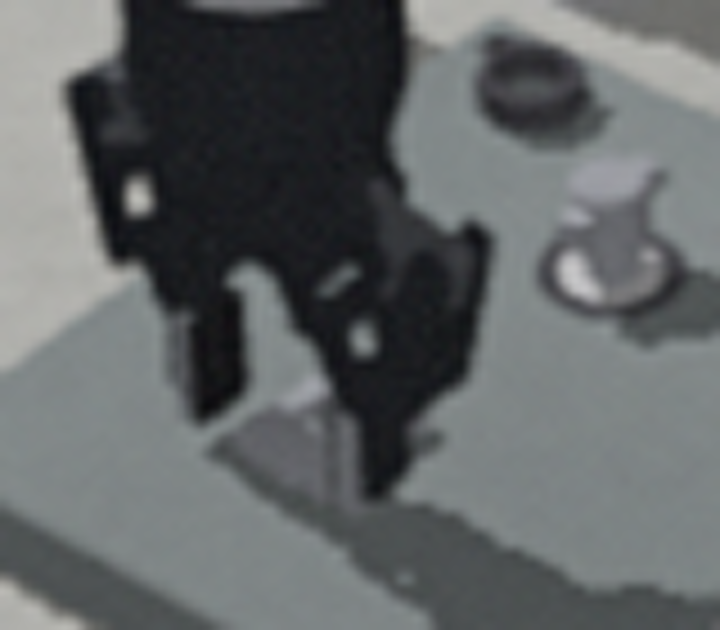

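Call:
carry_out:
  targets:
    - [[0.5, 0, 0, 0, 0, 0, 0], [0.6, 0, 0, 0, 0, 0, 0], [0.7, 0, 0, 0, 0, 0, 0], [0.8, 0, 0, 0, 0, 0, 0], [1, 0, 0, 0, 0, 0, 0], [1, 0, 0, 0, 0, 0, 0], [1, 0, 0, 0, 0, 0, 0]]
  squeeze: 60

```text
time_s: 14.22
position: [0.4612, -0.0105, 0.0554]
tool_rot: [[1.0, 0.001, -0.029], [0.029, -0.0, 1.0], [0.001, -1.0, -0.0]]
ft_force: [-2.3, -0.2, 6.6]
grip_width: 0.0328
```

Run:
```python
from h import *
d=snap('wrist','w10');crop('w10',200,200,450,440,3,'w10c');o=env.observe(); print(o['time_s'],o['position'],o['ft_force'],o['grip_width'],o['wrist_torque'])
```

```text
14.2667 [ 0.46119796 -0.01048475  0.05538039] [-2.2410775   0.22779957  7.46138873] 0.03300147035138319 [ 0.04584576  0.26303681 -0.01981777]
```

View pics/w10c.png

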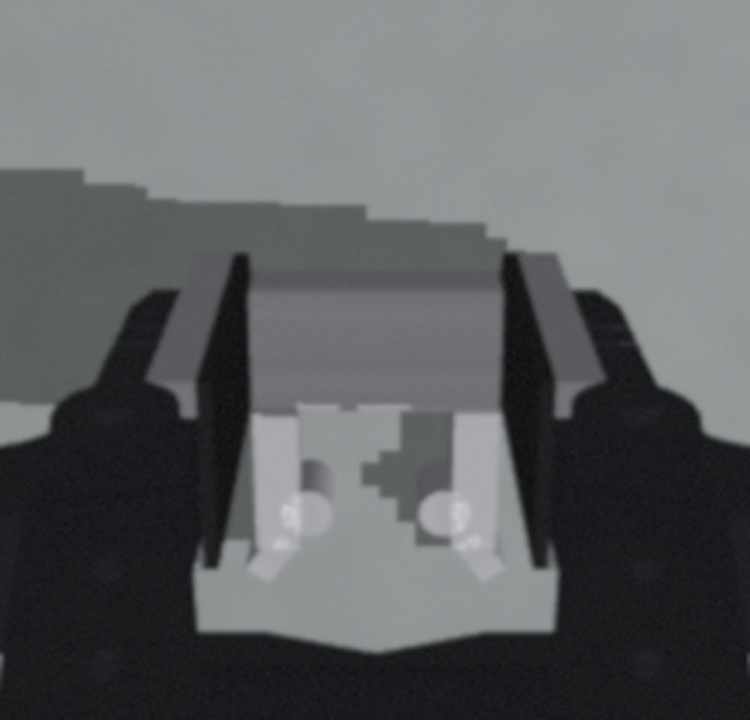

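Clip gripped. Lifting 1 mm, aligning laterally and moving to about 20 mm short of the seat, then checking.

Call:
carry_out:
  targets:
    - [[1, 0, 0, 1, 0, 0, 0], [1, 5, -1, 1, 0, 0, 0], [1, 12, -2, 1, 0, 0, 0], [1, 20, -3, 1, 0, 0, 0], [1, 28, -4, 1, 0, 0, 0], [1, 36, -5, 1, 0, 0, 0], [1, 44, -5.5, 1, 0, 0, 0], [1, 52, -5.5, 1, 0, 0, 0], [1, 60, -5.5, 1, 0, 0, 0], [1, 66, -5.5, 1, 0, 0, 0], [1, 72, -5.5, 1, 0, 0, 0], [1, 77, -5.5, 1, 0, 0, 0], [1, 80, -5.5, 1, 0, 0, 0], [1, 80, -5.5, 1, 0, 0, 0], [1, 80, -5.5, 1, 0, 0, 0]]

```text
time_s: 15.52
position: [0.541, -0.0159, 0.0557]
tool_rot: [[1.0, -0.0, -0.029], [0.029, 0.0, 1.0], [-0.0, -1.0, 0.0]]
ft_force: [-0.5, -0.6, -0.8]
grip_width: 0.0332
```

Run:
```python
from h import *
d=snap('wrist','w11');crop('w11',200,200,450,440,3,'w11c');snap('scene','c11');crop('c11',250,190,350,290,6,'c11c');snap('side','s11');crop('s11',270,215,370,315,6,'s11c');o=env.observe(); print(o['time_s'],o['position'],o['ft_force'],o['grip_width'],o['wrist_torque'])
```

```text
15.6667 [ 0.54085269 -0.01595147  0.05584507] [-0.37774812  0.11553502 -1.54119716] 0.032846768192912185 [ 0.01290535  0.00203249 -0.08424554]
```

View pics/w11c.png

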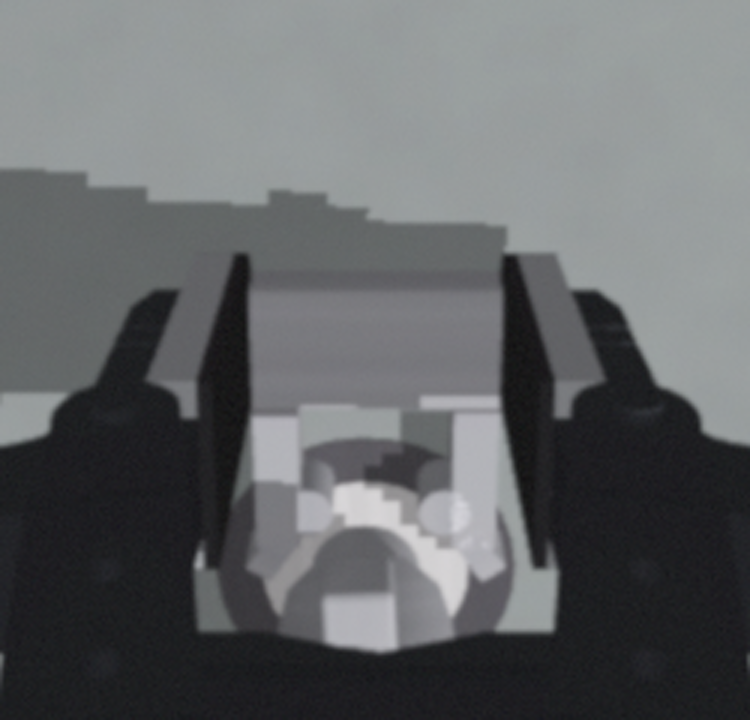

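View pics/c11c.png

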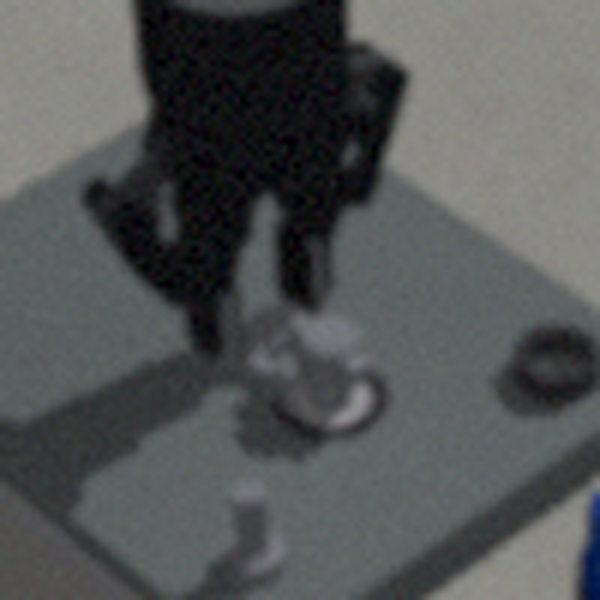

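View pics/s11c.png

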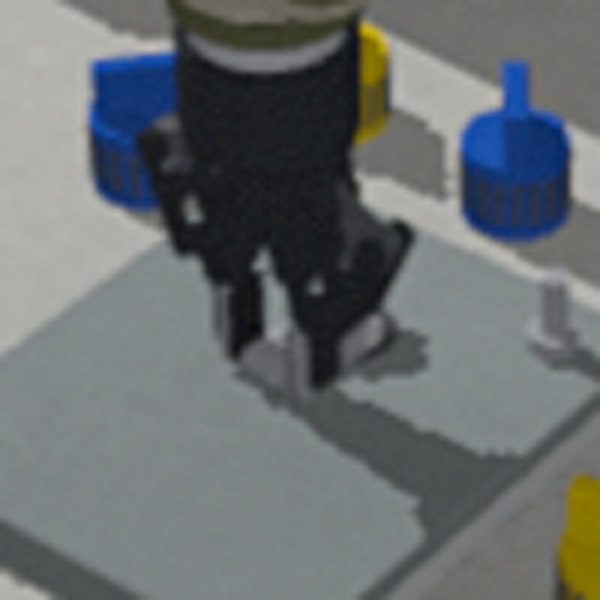

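Run:
```python
from h import *
np.set_printoptions(precision=4,suppress=True)
d=load('w11'); f=lambda p:(200+p[0]/3,200+p[1]/3)
c=np.array([0.5838,-0.0155]);u=np.array([.9996,.029]);n=np.array([-.029,.9996])
def L(a,b,z,nm):
    P=(ray(d,*f(a),z)+ray(d,*f(b),z))/2; q=P[:2]-c; print(nm,P,'along',q@u*1e3,'lat',q@n*1e3)
L((220,570),(512,570),.03,'ring'); L((298,512),(298,512),.039,'a')
L((316,512),(443,512),.039,'rollers'); L((249,345),(503,345),.039,'heel'); L((249,290),(503,290),.039,'heelback'); L((249,405),(503,405),.039,'heelfront')
L((252,430),(499,430),.039,'jaws'); L((324,598),(397,598),.06,'lug')
L((312,560),(420,560),.0405,'groove?')
```

```text
ring [ 0.5836 -0.0154  0.03  ] along -0.17011656523394797 lat 0.1303288998499409
a [ 0.5678 -0.025   0.039 ] along -16.235216758758614 lat -9.015949851207022
rollers [ 0.5675 -0.0139  0.039 ] along -16.24372687702495 lat 2.062476709550901
heel [ 0.5425 -0.0151  0.039 ] along -41.238246887039935 lat 1.568846121272206
heelback [ 0.5348 -0.0154  0.039 ] along -49.00780078779868 lat 1.563634268971603
heelfront [ 0.5513 -0.0149  0.039 ] along -32.50840545397974 lat 1.574701509144136
jaws [ 0.555  -0.0148  0.039 ] along -28.789839267226075 lat 1.5107697965874687
lug [ 0.5646 -0.0163  0.06  ] along -19.180849861339833 lat -0.25492114879853306
groove? [ 0.574  -0.0156  0.0405] along -9.764320786670098 lat 0.22825853988847655
```

By the same camera the clip sits 1.5 mm left of the shaft axis, with about 23.5 mm left to travel. Correcting sideways, then pushing in.

Call:
carry_out:
  targets:
    - [[1, 0, -0.8, 0, 0, 0, 0], [1, 0, -1.6, 0, 0, 0, 0], [1, 3, -1.6, 0, 0, 0, 0], [1, 5, -1.5, 0, 0, 0, 0], [1, 7, -1.4, 0, 0, 0, 0], [1, 9, -1.3, 0, 0, 0, 0], [1, 11, -1.3, 0, 0, 0, 0], [1, 12.5, -1.2, 0, 0, 0, 0], [1, 14, -1.2, 0, 0, 0, 0], [1, 14, -1.2, 0, 0, 0, 0]]

```text
time_s: 16.5
position: [0.555, -0.017, 0.0556]
tool_rot: [[1.0, -0.001, -0.029], [0.029, 0.0, 1.0], [-0.001, -1.0, 0.0]]
ft_force: [-1.2, -0.1, -0.2]
grip_width: 0.0327
```

Call:
carry_out:
  targets:
    - [[1, 1.5, 0, 0, 0, 0, 0], [1, 3, 0.1, 0, 0, 0, 0], [1, 4.5, 0.1, 0, 0, 0, 0], [1, 6, 0.2, 0, 0, 0, 0], [1, 7, 0.2, 0, 0, 0, 0], [1, 8, 0.2, 0, 0, 0, 0], [1, 8, 0.2, 0, 0, 0, 0], [1, 8, 0.2, 0, 0, 0, 0]]

```text
time_s: 17.17
position: [0.5632, -0.017, 0.0558]
tool_rot: [[1.0, 0.0, -0.029], [0.029, -0.0, 1.0], [0.0, -1.0, -0.0]]
ft_force: [-0.5, -0.6, -1.6]
grip_width: 0.0332
```

Call:
carry_out:
  targets:
    - [[1, 0.7, 0, 0, 0, 0, 0], [1, 1.4, 0, 0, 0, 0, 0], [1, 2, 0, 0, 0, 0, 0], [1, 2, 0, 0, 0, 0, 0]]

```text
time_s: 17.5
position: [0.564, -0.0169, 0.0557]
tool_rot: [[1.0, -0.003, -0.029], [0.029, 0.0, 1.0], [-0.003, -1.0, 0.0]]
ft_force: [-5.5, -0.9, 1.2]
grip_width: 0.0332
```

Run:
```python
from h import *
d=snap('wrist','w12');crop('w12',200,200,450,440,3,'w12c');o=env.observe(); print(o['time_s'],o['position'],o['ft_force'],o['grip_width'],o['wrist_torque'])
```

```text
17.55 [ 0.56403365 -0.01695238  0.05564469] [-4.65915552 -0.13164496  2.41375491] 0.03327835354306579 [-0.16601868  0.96767686  0.01890241]
```

View pics/w12c.png

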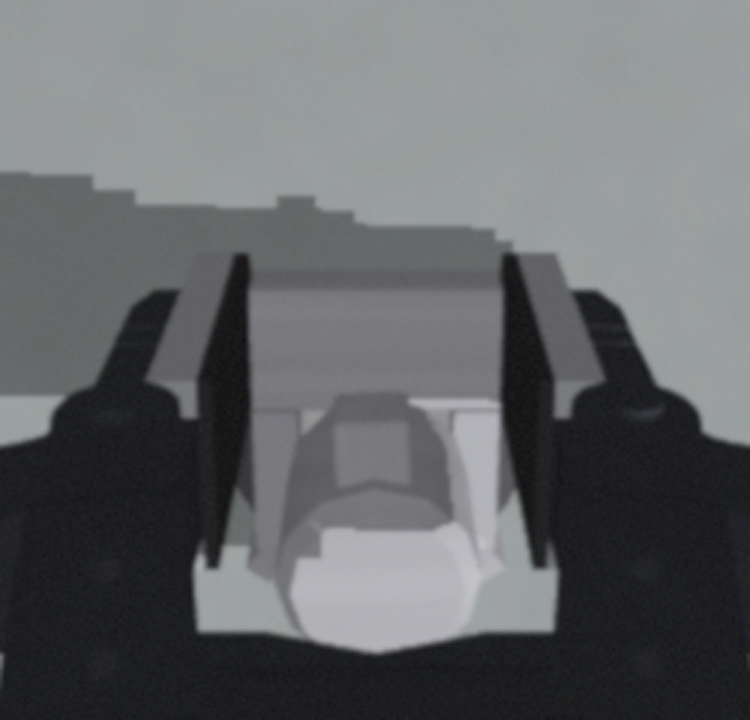

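Call:
carry_out:
  targets:
    - [[1, 0.7, 0, 0, 0, 0, 0], [1, 1.4, 0, 0, 0, 0, 0], [1, 2, 0, 0, 0, 0, 0], [1, 2, 0, 0, 0, 0, 0]]

```text
time_s: 17.88
position: [0.5644, -0.0169, 0.0555]
tool_rot: [[1.0, -0.007, -0.029], [0.029, 0.0, 1.0], [-0.007, -1.0, 0.0]]
ft_force: [-13.7, -1.0, 7.3]
grip_width: 0.0329
```

Call:
carry_out:
  targets:
    - [[1, 0.7, 0, 0, 0, 0, 0], [1, 1.4, 0, 0, 0, 0, 0], [1, 2, 0, 0, 0, 0, 0], [1, 2, 0, 0, 0, 0, 0]]

```text
time_s: 18.22
position: [0.5646, -0.0169, 0.0554]
tool_rot: [[0.999, -0.012, -0.03], [0.03, 0.0, 1.0], [-0.012, -1.0, 0.001]]
ft_force: [-21.2, -2.3, 12.6]
grip_width: 0.0332
```

Run:
```python
from h import *
np.set_printoptions(precision=4,suppress=True)
d=snap('wrist','w13');crop('w13',200,200,450,440,3,'w13c');snap('scene','c13');crop('c13',250,190,350,290,6,'c13c');o=env.observe(); print(o['time_s'],o['position'],o['ft_force'],o['grip_width'],o['wrist_torque'])
d=load('w12'); f=lambda p:(200+p[0]/3,200+p[1]/3)
for p in((376,290),(376,403)): print(ray(d,*f(p),.039))
```

```text
18.3167 [ 0.5646 -0.0169  0.0555] [-20.4979  -3.6153  11.9906] 0.03300094226787229 [-0.5686  3.497  -0.0265]
[ 0.5577 -0.0164  0.039 ]
[ 0.5739 -0.0159  0.039 ]
```

View pics/w13c.png

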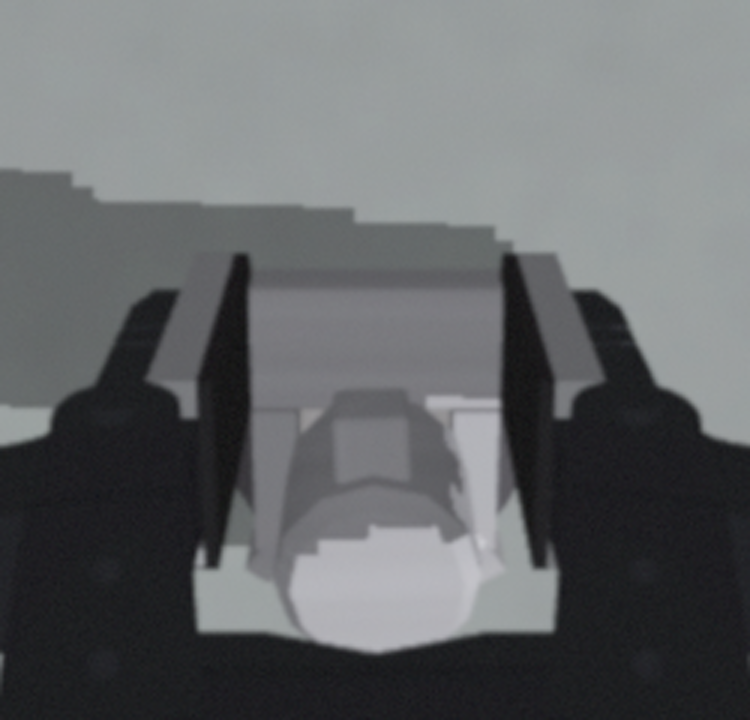

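View pics/c13c.png

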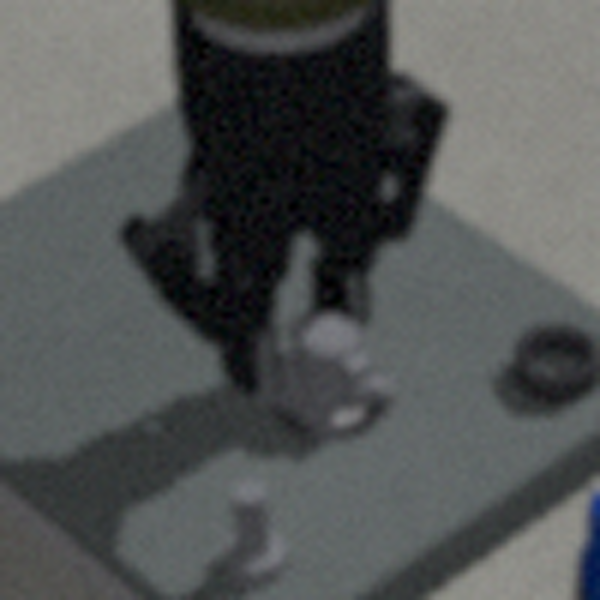

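Firm stop: 21 N with no further travel and the heel against the shaft. Relaxing the push, then letting go and rising.

Call:
carry_out:
  targets:
    - [[1, -2, 0, 0, 0, 0, 0], [1, -4, 0, 0, 0, 0, 0], [1, -4, 0, 0, 0, 0, 0], [0.8, -4, 0, 0, 0, 0, 0], [0.6, -4, 0, 0, 0, 0, 0], [0.4, -4, 0, 0, 0, 0, 0], [0.4, -4, 0, 0, 0, 0, 0], [0.4, -4, 0, 0, 0, 0, 0], [0.4, -4, 0, 0, 0, 0, 0], [0.4, -4, 0, 5, 0, 0, 0], [0.4, -4, 0, 15, 0, 0, 0], [0.4, -4, 0, 35, 0, 0, 0], [0.4, -4, 0, 65, 0, 0, 0], [0.4, -4, 0, 100, 0, 0, 0], [0.4, 6, 0, 130, 0, 0, 0], [0.4, 16, 0, 130, 0, 0, 0], [0.4, 26, 0, 130, 0, 0, 0], [0.4, 26, 0, 130, 0, 0, 0], [0.4, 26, 0, 130, 0, 0, 0]]

```text
time_s: 19.9
position: [0.595, -0.0169, 0.1862]
tool_rot: [[1.0, 0.0, -0.029], [0.029, -0.0, 1.0], [0.0, -1.0, -0.0]]
ft_force: [0.7, 0.5, -0.0]
grip_width: 0.051
```

Run:
```python
from h import *
d=snap('wrist','w14');crop('w14',250,130,390,260,5.5,'w14c');snap('side','s14');crop('s14',270,215,370,315,6,'s14c');snap('scene','c14');o=env.observe(); print(o['time_s'],o['position'],o['ft_force'],o['grip_width'])
```

```text
20.05 [ 0.59455589 -0.01687702  0.1858153 ] [ 1.04852051 -0.49447084  0.12210915] 0.051376227366434817
```

View pics/w14c.png

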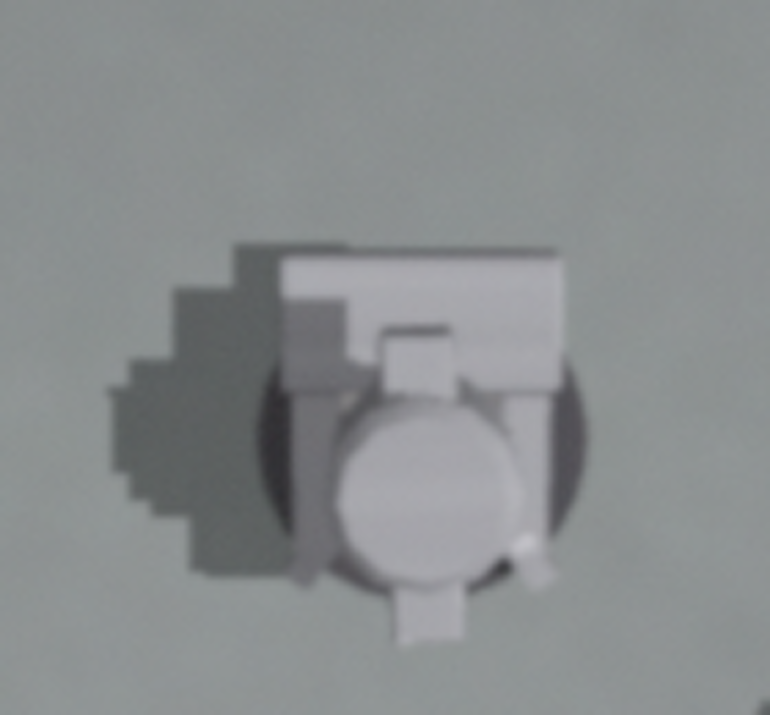

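View pics/s14c.png

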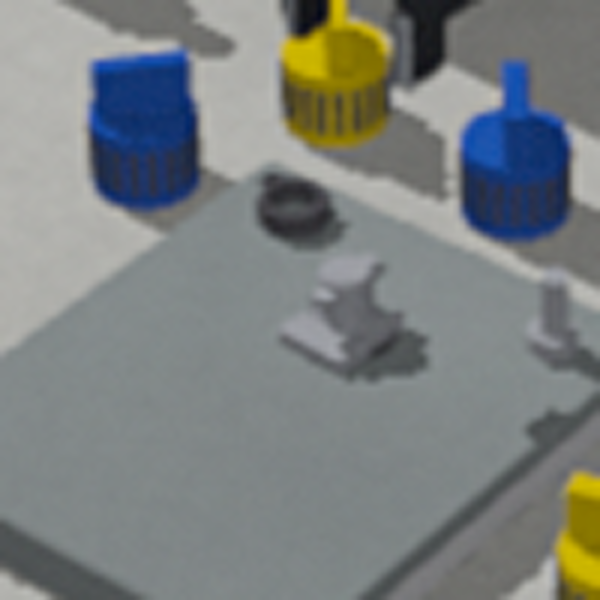

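View pics/c14.png

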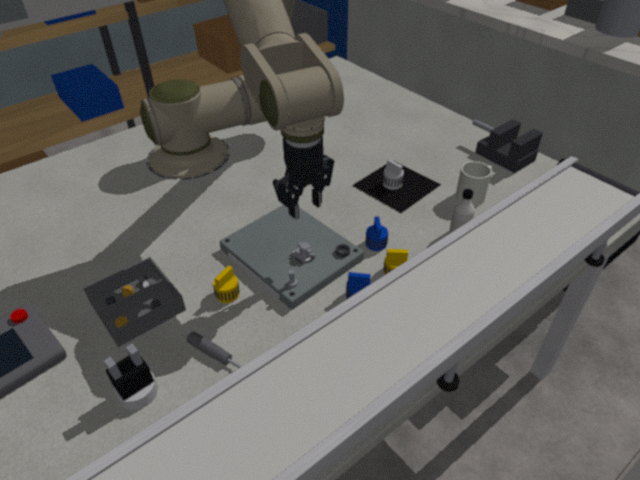

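Run:
```python
from h import *
np.set_printoptions(precision=4,suppress=True)
d=load('w14'); f=lambda p:(250+p[0]/5.5,130+p[1]/5.5)
ring=ray(d,*f((422,434)),.03); print('ring',ring)
for n,p in dict(tl=(282,260),tr=(562,255),bl=(283,392),br=(561,390),tipL=(305,588),tipR=(545,588)).items(): print(n,(ray(d,*f(p),.038)-ring)[:2]*1e3)
print('shaft top',ray(d,*f((431,493)),.064), 'lugs',(ray(d,*f((418,333)),.06)+ray(d,*f((430,643)),.06))/2)
```

```text
ring [ 0.5828 -0.0154  0.03  ]
tl [-23.388 -18.372]
tr [-25.0517  16.8043]
bl [ -6.5768 -18.0266]
br [-7.886  17.5106]
tipL [ 19.3881 -14.8   ]
tipR [18.4553 16.6858]
shaft top [ 0.5829 -0.0145  0.064 ] lugs [ 0.5836 -0.0153  0.06  ]
```

The clip is seated: back face about 24–26 mm behind the shaft axis (26 expected), jaw tips beyond the shaft. The cover stands on the mat and the bystanders look unmoved. Handing in.

Run:
```python
from rig import env
print(env.close_job())
```

```text
the job is handed in; nothing more can be done
None
```

The job is done and handed in at about 20 s of the 72 s allowed; the hand-in reports no verdict.

- **Cover:** I turned the grey bayonet cover a quarter turn counter-clockwise, lifted it straight off and set it upright, handle up, on the mat. It touched down at about 6 N before I released it. The last scene picture shows it still standing there.
- **Clip:** I gripped the clip by its heel and moved it 1.6 mm sideways to line up with the shaft. I then pushed it mouth first into the groove until it met a firm stop at about 21 N, and let go.
- **Last checks:** The final wrist view shows the jaws around the groove with their tips past the shaft. The heel's back face measured about 24 to 25 mm behind the axis, against 26 mm nominal, and the jaw tips about 19 mm ahead, against about 16 mm. The tips are 3 mm off, which is more than the 2 mm calibration error. I never saw a distinct snap in the force readings, so "fully home" rests on the firm stop and that picture.
- **Other things:** The spacer, bolt, look-alikes, mug, bottle and the rest look unmoved by eye, and the gripper ended clear of everything.

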